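# Close a sprung valve with its bayonet cap and hold it for the lock screw

### The job

Stand the small brass turned part, steel pin up, in the bore of the valve body so that it rests on the sprung seat, and let go of it. Then take the dark bayonet cap by its wing grip, set it over the neck with its claws in the collar's notches, push it down against the spring and turn it clockwise (from above) about a quarter turn to its stop. Finish while gripping the cap and holding it there, turned home and pressed flush on the rim, so that I can drive the lock screw; leave the seal jar and the pipe fitting where they stand.

Things in the scene. Friction and masses are not known exactly. Their poses are not given: they have to be found in the camera images.
- poppet_mid (a point): Brass turned part, 18 g, standing upright near the bench's front edge, 30 mm or more in front of the feed track (fingers have most room to its left and right): round body 22 mm diameter, 15 mm high, and on top a steel pin 6 mm diameter, 5 mm high (20 mm in all). This point is on its axis, 10 mm above its underside; z runs up the pin.
- neck_rim (a point): Fixed valve  aluminium block on a dark steel plate, with an upright round brass neck. Point: centre of the neck's top rim, 66 mm above the bench, z up. Bore 25 mm diameter, open at the top. Neck 40 mm outer diameter with a 52 mm collar, its top flush with the rim. x axis: the direction (either way round) in which the cap's wing bar lies when it is turned fully home.
- notch (a point): Middle of one of the two like notches in the collar, at rim height, 23 mm from the neck's axis, at +80 degrees (counterclockwise from above) from neck_rim's x; the other notch is opposite. Each is 48 degrees wide and leads down to a groove that runs clockwise for 80 degrees under a lip 4 mm thick to a solid stop. Counterclockwise is blocked.
- seat (a joint): Sprung seat (steel disc) in the bore, 7 mm below the rim at rest: the turned part stands 7 mm deep in the bore, the upper 8 mm of its body and the pin above the rim. Value: 0 at rest, grows as it is pressed down (m), 0.009 with the turned part in and the cap flush, at most 0.012. Spring 3.5 N at 0, 10 N at 0.009.
- cap_grip (a point): Dark steel bayonet cap, 62 mm diameter, 46 mm high, about 0.15 kg, standing open side down on the bench left of the valve body. Point: centre of its wing grip, an upright bar 46 mm long (x), 12 mm thick (y), 26 mm high (z up) on the cap's top face. It is 33 mm above the cap's lower edge. The cap is the same after half a turn.
- cap_face (a point): Centre of the cap's inner face, which meets the rim when the cap is flush: 21 mm below cap_grip, 12 mm above the cap's lower edge. A recess 18 mm wide, 4 mm deep in it meets the pin of the turned part when this face is 9 mm above the rim; from there on the spring is felt. Let go after turning, the cap rises 4 mm.
- claw (a point): Middle of the underside of one of the cap's two claws, inside the skirt (56 mm inner diameter) at its lower edge, on the cap's +x side; the other is opposite, on -x, both in line with the wing bar. 36 degrees wide, 4 mm thick, 44 mm between them. They enter the notches if within 5 degrees and 2 mm, and pass under the lip once cap_face is less than 4 mm above the rim.
- poppet: The brass turned part itself; origin at the centre of its underside, z up the pin. To the right of the work stand two tall arbor presses (up to 0.63 m); keep the arm clear of them.
- cap: The bayonet cap itself; origin at the centre of its lower edge, x along the wing bar and through the claws, z up.
- seal_jar: Bystander: clear screw jar with a blue lid, 65 mm diameter, 60 mm high, behind the valve body; origin at the centre of its underside.
- spare_fitting: Bystander: brass hexagonal pipe fitting standing upright, 16x18x34 mm, near the bench's front edge, right of the turned part; origin at the centre of its underside.

How it is judged:
On the way, in this order (a step that is already met when the one before it is completed fails the run):
1. The turned part stands upright in the bore on the sprung seat, released (horizontal distance between poppet_mid and neck_rim below 0.004 m and z of poppet_mid in the frame of neck_rim below 0.006 m and angle between poppet_mid's own z axis and vertical below 0.2 rad and contact force between the fingers and poppet below 0.05 N), for 0.2 s.
2. The cap is pushed on over the neck with its claws below the lip, before it is turned (horizontal distance between cap_grip and neck_rim below 0.006 m and z of cap_grip in the frame of neck_rim below 0.0265 m and angle between the x axis of cap_grip and the x axis of neck_rim, either way round above 1 rad and value of joint seat above 0.003 m), for 0.05 s.
At the end, for the whole second after the job is handed in: The cap is centred on the neck, upright, turned to within 9 degrees of its stop and held within 2 mm of flush with the fingers still gripping it; the turned part stands upright in the bore below it with the spring compressed by more than 6.5 mm (horizontal distance between cap_grip and neck_rim below 0.005 m and z of cap_grip in the frame of neck_rim below 0.023 m and angle between cap_grip's own z axis and vertical below 0.08 rad and angle between the x axis of cap_grip and the x axis of neck_rim, either way round below 0.16 rad and value of joint seat above 0.0065 m and horizontal distance between poppet_mid and neck_rim below 0.004 m and angle between poppet_mid's own z axis and vertical below 0.2 rad and contact force between the fingers and cap above 2 N and linear speed of cap below 0.02 m/s); the arm keeps its last pose, push and grip.
It fails at once if The jar of seals or the pipe fitting is knocked more than 3 cm from its place or tipped over (distance of any of seal_jar, spare_fitting from where it was at the start of the episode above 0.03 m or angle between any of spare_fitting, seal_jar's own z axis and vertical above 0.7 rad).
It also fails if it takes over 54 s, if anything falls off the work surface, if the arm or the gripper's body presses on something with over 40 N, if the wrist force passes 120 N, or if a joint passes its speed limit or range.

### The arm

A 6-joint arm with a two-finger parallel gripper is mounted at the origin on a cart in front of the work surface, level with it; the furniture and walls round the work are solid. World frame = base frame: x ahead of the robot, y to its left, z up, the work surface at z = 0. Lengths are in m, angles in rad, forces in N, time in s.
With the tool pointing down it reaches from about 0.35 to 0.875 m from the base axis. Payload 4.2 kg.
Tool frame: the origin (TCP) lies midway between the tips of the shut fingers; the grasp point (between the pads) lies 19 mm behind it; z points along the fingers, x is the direction in which the jaws open and shut, and the axes are right-handed (so a half turn about z gives the same grasp; the last joint's range is limited). The gripper opens to 85 mm and grips with 20 to 120 N. Pads are 22 mm wide; open, the fingers measure 114 mm over their backs; the gripper's body (76 mm by 85 mm) begins 54 mm behind the grasp point. The pads swing forward as they close: fully open they stand 13 mm farther back than shut.
Start: joints at [-1.011, 0.385, 0.008, 0, -1.194, -0.259], TCP at [0.185, -0.597, 0.231] pointing down, gripper open.
Joint ranges: [-3.14, 3.14], [-1.21, 2.06], [-1.07, 1.41], [-3.16, 2.05], [-2.99, -0.16], [-3.1, 3.1]. Speed limits (rad/s): [2.79, 2.79, 3.14, 3.14, 3.14, 3.14].

### API

Orientations are given as a unit quaternion [w, x, y, z].
In Python, from rig import sensors, viewer, ticket, nets gives the robot as it stands.
- The arm moves only by the shell command python3 -m jog 'ROWS'. ROWS is JSON, a list of rows, each a list of 5 numbers: the opening, from 0 (shut) to 1 (fully open), then the shift along the tool's x, y, z in cm, then the turn about the tool's z in degrees. A call has 1 to 8 rows; each row shifts and turns the commanded pose from where the row before left it, along the tool's axes as they then stand; what a row does not reach is not made up. A row lasts 1/10 s, in which the tool goes at most 50 mm and 8.59 degrees, less where a joint would pass 70% of its speed; a pose out of reach is approached as far as the arm can. A call is refused whole if a number of a shift passes 5 or a number of a turn 8.59, either way. A call with a gripper value outside its range is refused whole. The fingers move at their own pace and stop on an object; the grip force is fixed at half the most. Time passes only in rows, so rows that do not move let the fingers close. It gives the time, the measured TCP pose, the force and the opening at its end, in the units of the state.
- sensors.get_obs(): the state, without advancing time (a new reading comes with each control period).
- viewer.snapshot(name): name is "scene" or "side" or "wrist"; returns a dict with "frame" (420x560x3 uint8, red, green, blue), "fx", "fy", "cx", "cy" (pixels), "dist_coeffs" ([k1, k2, p1, p2, k3] as OpenCV has them; the pictures are not rectified), "origin" and "orientation" of the camera in the world. Camera axes: x right, y down, z forward; pixel columns grow to the right and rows downward; lengths in m; the calibration is good to about 2 mm. A picture is of the moment at which its call begins. There is no depth.
- ticket.close_job(): hands the job in, once; it reports no verdict.
Trained networks look in a picture, given as the dict that the camera call returned (one of the last four; its "shot" number tells which), for a name from the list of things; names that differ only in an ending like _2 or _b are one class to them, and where a whole thing is asked for, a point or a joint stands for the part that bears it (a point fixed in the world has none). Each returns a list of dicts, best first, with "score" (0 to 1); they miss things now and then, are a little off and sometimes report something else, mostly with a low value. They report only what shows in the picture. A call takes as long as a camera call.
- nets.boxes_of(picture, query): "centre" ([x, y, z] in m, in world coordinates, good to about 4 mm: the middle of the surface that is visible of it).
- nets.cut_out(picture, query): "pixels" (420x560 bool, what is visible of it).
The state is a dict: "t": time; "joint_positions": joint angles; "dq": joint speeds; "joint_efforts": joint torques, N m; "eef_pos": TCP position; "tool_rot": TCP orientation; "force": force on the tool from outside, world axes, zero at the start; "ft_torque": the same for the moment, N m; "finger_gap": finger opening in m.
Only numpy, scipy, OpenCV 4.12 (cv2) and the standard library are available. Lean on these libraries where they do the work, as an engineer would, in place of code of your own. Each camera call takes 0.05 s, during which the arm holds its last target. There are 200 camera calls.

## Working session

There is one attempt and no reset: what is moved stays moved. The work goes in short steps, Python scripts to look and compute and a shell command to move; the robot and the scene stay as the last step left them, time stands still between calls to the robot, and variables do not carry over. Pictures are saved under pics/ and viewed, about 8 in all and at most 12, crops included, and the job is handed in when it is done.

```bash
ls; mkdir -p pics
cat > h.py <<'E'
import numpy as np, cv2
from rig import sensors, viewer, ticket, nets
from scipy.spatial.transform import Rotation as R
def rot(q): return R.from_quat([q[1],q[2],q[3],q[0]]).as_matrix()
def K(p): return np.array([[p["fx"],0,p["cx"]],[0,p["fy"],p["cy"]],[0,0,1.]])
def onplane(p,uv,z):
    n=cv2.undistortPoints(np.array(uv,float).reshape(-1,1,2),K(p),np.array(p["dist_coeffs"])).reshape(-1,2)
    d=np.c_[n,np.ones(len(n))]@rot(p["orientation"]).T; o=np.array(p["origin"])
    return o+d*((z-o[2])/d[:,2])[:,None]
def proj(p,X):
    M=rot(p["orientation"]).T; t=-M@np.array(p["origin"])
    return cv2.projectPoints(np.array(X,float).reshape(-1,1,3),cv2.Rodrigues(M)[0],t,K(p),np.array(p["dist_coeffs"]))[0].reshape(-1,2)
def save(p,n): cv2.imwrite("pics/"+n,p["frame"][:,:,::-1])
def st():
    o=sensors.get_obs(); m=rot(o["tool_rot"])
    print("t",o["t"],"tcp",np.round(o["eef_pos"],4),"x",np.round(m[:,0],3),"y",np.round(m[:,1],3),"z",np.round(m[:,2],3),"F",np.round(o["force"],1),"gap",round(o["finger_gap"],4),"q",np.round(o["joint_positions"],3))
    return o,m
E
python3 - <<'E'
from h import *
st()
for n in("scene","side"):
    p=viewer.snapshot(n); save(p,n+"0.png"); print(n,np.round(p["origin"],3),np.round(rot(p["orientation"])[:,2],2),p["fx"])
    for q in("poppet_mid","neck_rim","notch","cap_grip","claw","seal_jar","spare_fitting"):
        print(q,[(np.round(b["centre"],4).tolist(),round(b["score"],2)) for b in nets.boxes_of(p,q)[:3]])
E
```

```text
pics
t 0.0 tcp [ 0.185  -0.5964  0.2302] x [-0.296  0.955  0.002] y [ 0.955  0.296 -0.   ] z [-0.001  0.002 -1.   ] F [ 0.3 -0.3  0.2] gap 0.0853 q [-1.011  0.386  0.007 -0.    -1.194 -0.259]
scene [0.073 0.611 0.687] [ 0.56 -0.41 -0.72] 497.4260525491862
poppet_mid [([0.411, 0.3043, 0.0162], 0.55)]
neck_rim [([0.5498, 0.1965, 0.0299], 0.84)]
notch [([0.5503, 0.1923, 0.0318], 0.74)]
cap_grip [([0.5336, 0.334, 0.0167], 0.91)]
claw [([0.5316, 0.3352, 0.0203], 0.76)]
seal_jar [([0.6619, 0.2431, 0.0562], 0.83), ([0.5329, 0.3375, 0.0175], 0.57)]
spare_fitting []
side [0.183 0.869 0.548] [ 0.43 -0.71 -0.55] 436.4381750993015
poppet_mid [([0.4124, 0.3072, 0.0188], 0.58)]
neck_rim [([0.5539, 0.1952, 0.0337], 0.63), ([0.4106, 0.1092, 0.022], 0.51)]
notch [([0.5537, 0.1958, 0.0274], 0.65)]
cap_grip [([0.5296, 0.3403, 0.0194], 0.92)]
claw [([0.5358, 0.3373, 0.0194], 0.59)]
seal_jar [([0.6555, 0.2458, 0.0584], 0.86)]
spare_fitting [([0.4101, 0.1126, 0.019], 0.67)]
```

View pics/scene0.png

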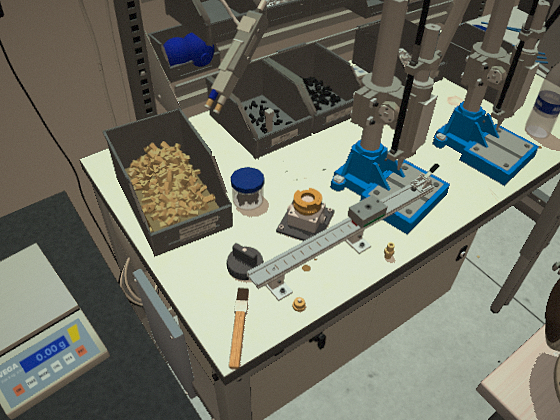

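View pics/side0.png

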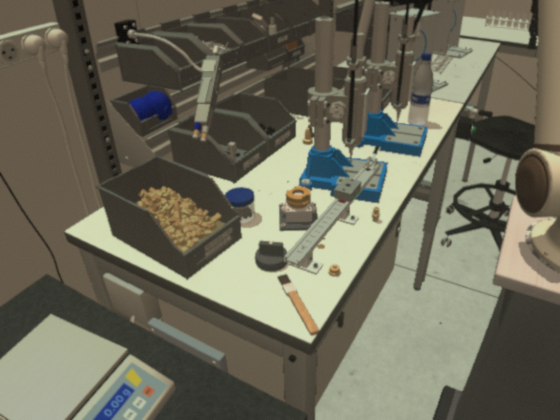

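Run:
```python
from h import *
p=viewer.snapshot("scene")
L={"press1 base L":(335,183,.02),"press1 front":(418,228,.01),"press1 base R":(447,188,.02),"press2 L":(436,150,.02),"press2 front":(492,188,.01),"press1 col":(375,165,.05),"press1 col up":(375,30,.45),"track L":(258,282,.03),"track R":(430,185,.03),"feeder":(367,210,.05),"neck":(307,196,.066),"capgrip":(243,248,.046),"edge":(300,340,0),"poppet":(300,304,.008),"brush":(240,295,.01),"fit":(390,250,.017)}
for k,(u,v,z) in L.items(): print(k,np.round(onplane(p,[(u,v)],z)[0],3))
```

```text
press1 base L [0.602 0.074 0.02 ]
press1 front [0.424 0.016 0.01 ]
press1 base R [ 0.462 -0.108  0.02 ]
press2 L [ 0.56  -0.184  0.02 ]
press2 front [ 0.413 -0.201  0.01 ]
press1 col [ 0.574 -0.004  0.05 ]
press1 col up [0.427 0.221 0.45 ]
track L [0.479 0.342 0.03 ]
track R [ 0.482 -0.074  0.03 ]
feeder [0.489 0.097 0.05 ]
neck [0.567 0.176 0.066]
capgrip [0.543 0.33  0.046]
edge [0.367 0.339 0.   ]
poppet [0.417 0.302 0.008]
brush [0.486 0.374 0.01 ]
fit [0.412 0.104 0.017]
```

```bash
python3 -m jog '[[1,0,-2,-4,8.59],[1,1,-4,-2,8.59],[1,3.6,-3.6,0,0],[1,3.6,-3.6,0,0],[1,4.5,0,0,0],[1,4.5,2,0,0],[1,4.5,2,0,0],[1,0,0,0,0]]'; python3 -c "
from h import *
st()"
```

```text
t: 1.65
eef_pos: [0.0946, -0.3892, 0.292]
tool_rot: [0.001, 0.705, 0.709, 0.0]
force: [-0.3, -0.4, 1.5]
finger_gap: 0.0853
t 1.65 tcp [ 0.0946 -0.3892  0.292 ] x [-0.006  1.    -0.001] y [1.    0.006 0.002] z [ 0.002 -0.001 -1.   ] F [-0.3 -0.4  1.5] gap 0.0853 q [-9.230e-01 -5.800e-02 -3.830e-01 -1.000e-03 -1.244e+00 -6.420e-01]
```

```bash
python3 -m jog '[[1,2.5,4,0,0],[1,3,3.8,0,0],[1,3.2,3.6,0,0],[1,3.5,3.2,0,0],[1,3.8,2.8,0,0],[1,4.2,2.3,0,0],[1,4.5,1.7,0,0],[1,4.5,1.3,0,0]]'; python3 -c "
from h import *
st()"
```

```text
t: 2.45
eef_pos: [0.3218, -0.0994, 0.2918]
tool_rot: [0.001, 0.707, 0.707, 0.0]
force: [1.4, -1.1, 0.8]
finger_gap: 0.0856
t 2.45 tcp [ 0.3218 -0.0994  0.2918] x [-0.001  1.    -0.   ] y [1.    0.001 0.001] z [ 0.001 -0.    -1.   ] F [ 1.4 -1.1  0.8] gap 0.0856 q [ 0.195 -0.19  -0.493  0.    -1.266 -1.765]
```

```bash
python3 -m jog '[[1,4.5,1.8,0,0],[1,4.7,1.2,0,0],[1,4.9,0.6,0,0],[1,4.9,0,0,0],[1,4.9,0,0,0],[1,4.8,0.8,1,0],[0.6,4.8,1,1,0],[0.6,4.5,1.6,1,0]]';  python3 -m jog '[[0.6,2,-1,3,0],[0.6,0,-2,3,0],[0.6,0,0,0,0],[0.6,0,0,0,0]]'
python3 - <<'E'
from h import *
st()
p=viewer.snapshot("wrist"); save(p,"w1.png"); print(np.round(p["origin"],3),np.round(rot(p["orientation"]),2).tolist())
for q in("poppet_mid","neck_rim","cap_grip"):
        print(q,[(np.round(b["centre"],4).tolist(),round(b["score"],2)) for b in nets.boxes_of(p,q)[:3]])
E
```

```text
t: 3.25
eef_pos: [0.3907, 0.2814, 0.2614]
tool_rot: [-0.0, 0.706, 0.708, 0.001]
force: [1.2, -0.1, 1.2]
finger_gap: 0.0593
t: 3.65
eef_pos: [0.3612, 0.2993, 0.2017]
tool_rot: [0.001, 0.706, 0.708, 0.0]
force: [0.8, -0.0, 1.0]
finger_gap: 0.0511
t 3.65 tcp [0.3612 0.2993 0.2017] x [-0.002  1.    -0.001] y [1.    0.002 0.001] z [ 0.001 -0.001 -1.   ] F [ 0.8 -0.   1. ] gap 0.0511 q [ 1.040e+00  1.440e-01 -4.060e-01  1.000e-03 -1.021e+00 -2.610e+00]
[0.294 0.3   0.344] [[-0.0, 0.96, 0.27], [1.0, 0.0, -0.0], [-0.0, 0.27, -0.96]]
poppet_mid []
neck_rim [([0.5575, 0.1685, 0.0616], 0.89)]
cap_grip [([0.5288, 0.3283, 0.0181], 0.55)]
```

View pics/w1.png

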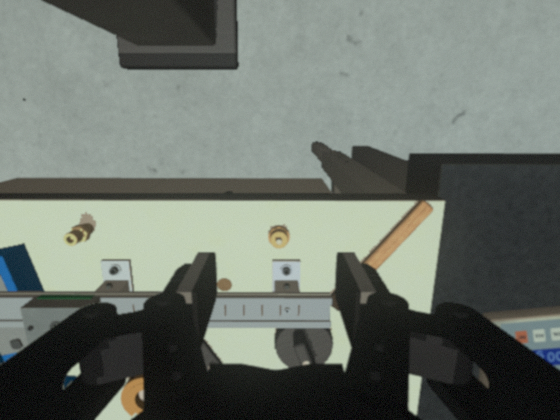

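Run:
```python
from h import *
p=viewer.snapshot("wrist")
print(onplane(p,[(279,238)],.01),onplane(p,[(279,235)],.018),"brush",onplane(p,[(340,290),(420,205)],.01),"bracket",onplane(p,[(286,262),(286,290)],.005),"track",onplane(p,[(240,292)],.03))
big=cv2.resize(p["frame"][200:300,230:330],(600,600),interpolation=cv2.INTER_CUBIC)
f=big.astype(int); 
# brass mask
c=p["frame"].astype(int); m=((c[...,0]-c[...,2])>50); m[:215]=0;m[255:]=0;m[:,:255]=0;m[:,300:]=0
ys,xs=np.nonzero(m); print(xs.min(),xs.max(),ys.min(),ys.max(),xs.mean(),ys.mean())
print(proj(p,[[.41,.305,0],[.41,.305,.015],[.41,.316,.015],[.41,.294,.015],[.421,.305,.015],[.399,.305,.015]]))
for q in ["poppet","spare_fitting"]: print([(np.round(b["centre"],4).tolist(),round(b["score"],2)) for b in nets.boxes_of(p,q)[:3]])
```

```text
[[0.42033928 0.30373054 0.01      ]] [[0.41419998 0.30361976 0.018     ]] brush [[0.47885106 0.36842553 0.01      ]
 [0.38572489 0.44280534 0.01      ]] bracket [[0.44897031 0.31121444 0.005     ]
 [0.48155584 0.31148856 0.005     ]] track [[0.47002584 0.26482797 0.03      ]]
268 287 229 246 277.57272727272726 237.1909090909091
[[280.1497988  225.1761265 ]
 [280.37083916 229.96708558]
 [291.46673015 229.96446298]
 [269.27325898 229.96979716]
 [280.3252225  240.37992435]
 [280.41724881 219.37712027]]
[([0.4162, 0.3036, 0.0143], 0.82), ([0.5627, 0.1632, 0.0663], 0.2)]
[([0.41, 0.112, 0.0215], 0.88)]
```

```bash
python3 -m jog '[[0.6,0.2,1.3,4,0],[0.6,0.2,1.2,4,0],[0.6,0,1,3.5,0],[0.6,0,0.8,2,0],[0.6,0,0,0,0],[0.6,0,0,0,0]]'
python3 - <<'E'
from h import *
st()
p=viewer.snapshot("wrist"); save(p,"w2.png")
for q in ["poppet"]:
    for b in nets.boxes_of(p,q)[:2]: print(np.round(b["centre"],4),b["score"])
    for b in nets.cut_out(p,q)[:1]:
        ys,xs=np.nonzero(b["pixels"]); print(xs.min(),xs.max(),ys.min(),ys.max(),xs.mean(),ys.mean(),onplane(p,[(xs.mean(),ys.mean())],.013))
        t=np.linspace(0,6.3,60)
        from scipy.optimize import least_squares
        def pred(c):
            P=[proj(p,np.c_[c[0]+r*np.cos(t),c[1]+r*np.sin(t),0*t+z]) for r,z in((.011,0),(.011,.015),(.003,.02))]
            P=np.vstack(P); return np.r_[P.min(0),P.max(0)]
        o=np.array([xs.min(),ys.min(),xs.max()+1,ys.max()+1])
        r=least_squares(lambda c:pred(c)-o,[.417,.303],diff_step=1e-3); print(r.x,r.fun)
E
```

```text
t: 4.6
eef_pos: [0.4039, 0.3032, 0.0668]
tool_rot: [0.0, 0.707, 0.707, 0.0]
force: [-1.0, -0.8, 1.1]
finger_gap: 0.051
t 4.6 tcp [0.4039 0.3032 0.0668] x [-0.001  1.     0.   ] y [1.    0.001 0.   ] z [ 0.  0. -1.] F [-1.  -0.8  1.1] gap 0.051 q [ 0.966  0.374 -0.494  0.    -0.702 -2.536]
[0.4139 0.3024 0.0158] 0.74
257 290 228 265 273.9726829268293 246.7209756097561 [[0.41592321 0.30246043 0.013     ]]
[0.418034   0.30248737] [-1.54333119 -2.29057774  1.5427326   2.32603439]
```

View pics/w2.png

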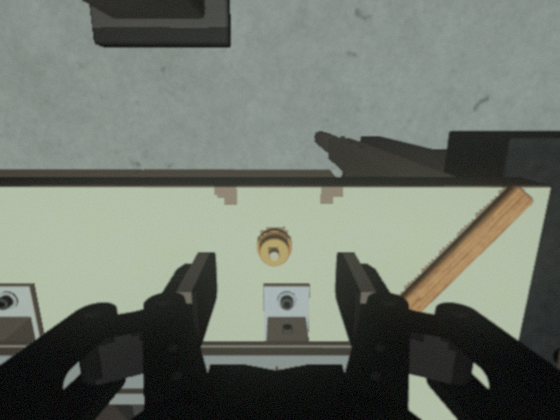

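```bash
python3 -m jog '[[0.6,0,1.3,2,0],[0.6,0,0,2.1,0],[0.6,0,0,2,0],[0.6,0,0,0,0],[0,0,0,0,0],[0,0,0,0,0],[0,0,0,0,0],[0,0,0,0,0]]';  python3 -m jog '[[0,0,0,0,0],[0,0,0,0,0],[0,0,0,0,0],[0,0,0,-2,0],[0,0,0,-4,0],[0,0,0,-4,0],[0,0,0,-3,0],[0,0,0,0,0]]'
python3 - <<'E'
from h import *
st()
p=viewer.snapshot("wrist"); save(p,"w3.png")
for q in ["poppet","neck_rim","notch"]:
    for b in nets.boxes_of(p,q)[:2]: print(q,np.round(b["centre"],4),b["score"])
E
```

```text
t: 5.55
eef_pos: [0.4171, 0.304, 0.0072]
tool_rot: [-0.0, 0.707, 0.708, 0.002]
force: [-1.9, -0.6, 6.6]
finger_gap: 0.0184
t: 6.35
eef_pos: [0.4186, 0.3055, 0.1411]
tool_rot: [-0.0, 0.706, 0.708, 0.006]
force: [0.2, 0.4, 0.2]
finger_gap: 0.0182
t 6.35 tcp [0.4186 0.3055 0.1411] x [-0.002  1.     0.009] y [1.    0.002 0.008] z [ 0.008  0.009 -1.   ] F [0.2 0.4 0.2] gap 0.0182 q [ 9.450e-01  2.870e-01 -3.890e-01  1.000e-03 -8.830e-01 -2.514e+00]
poppet [0.4116 0.3068 0.1499] 0.87
neck_rim [0.5403 0.1677 0.005 ] 0.66
notch [0.5423 0.1646 0.0074] 0.58
```

View pics/w3.png

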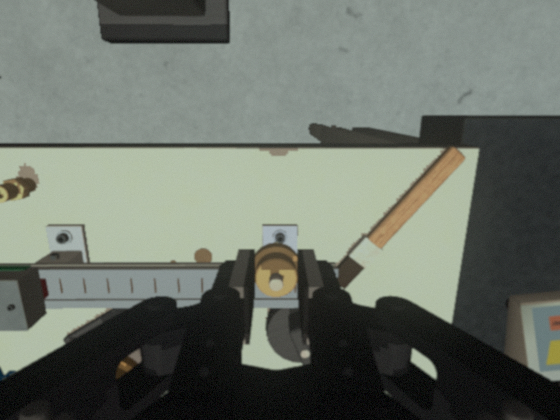

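Run:
```python
from h import *
p=viewer.snapshot("wrist")
o,m=st()
f=p["frame"][:,:,::-1].copy()
c=f[210:330,200:350]; big=cv2.resize(c,(750,600),interpolation=cv2.INTER_CUBIC)
cv2.imwrite("pics/w3c.png",np.clip(big.astype(float)*1.6,0,255))
t=np.linspace(0,6.28,40)
for z in(.14,.143,.146,.149):
    for r,h in((.011,.015),(.003,.02)):
        q=proj(p,np.c_[.4175+r*np.cos(t),.3045+r*np.sin(t),0*t+z-.006+h]); print(z,r,np.round(q.min(0)),np.round(q.max(0)))
```

```text
t 6.6 tcp [0.4158 0.3023 0.1343] x [-0.001  1.    -0.002] y [ 1.     0.001 -0.002] z [-0.002 -0.002 -1.   ] F [-0.5  0.1 -0.2] gap 0.0184 q [ 0.944  0.295 -0.396 -0.    -0.882 -2.514]
0.14 0.011 [253. 261.] [307. 310.]
0.14 0.003 [273. 285.] [288. 299.]
0.143 0.011 [252. 264.] [308. 314.]
0.143 0.003 [273. 289.] [288. 303.]
0.146 0.011 [252. 267.] [309. 318.]
0.146 0.003 [272. 293.] [289. 307.]
0.149 0.011 [251. 271.] [309. 323.]
0.149 0.003 [272. 297.] [289. 312.][ WARN:0@1.026] global loadsave.cpp:1063 imwrite_ Unsupported depth image for selected encoder is fallbacked to CV_8U.
```

View pics/w3c.png

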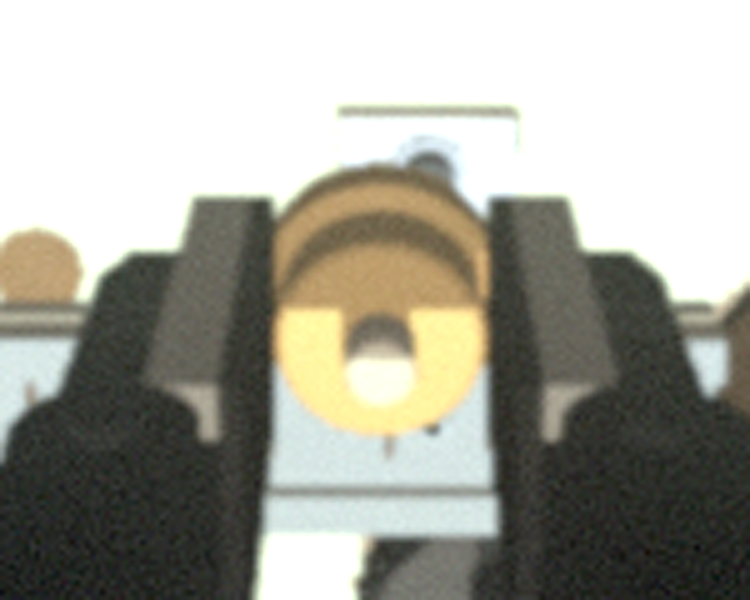

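```bash
python3 -m jog '[[0,0,0,0,0]]'
python3 - <<'E'
from h import *
p=viewer.snapshot("wrist"); o,m=st()
f=p["frame"]; c=f[275:300,262:292].astype(int)
g=(c.min(2)>c.min(2).max()-40); ys,xs=np.nonzero(g); u,v=xs.mean()+262,ys.mean()+275; print(u,v,g.sum(),c.min(2).max())
print(onplane(p,[(u,v)],o["eef_pos"][2]-.0065+.02))
E
```

```text
t: 6.7
eef_pos: [0.416, 0.3025, 0.1342]
tool_rot: [0.0, 0.707, 0.707, -0.001]
force: [-1.5, -0.1, -0.5]
finger_gap: 0.0184
t 6.75 tcp [0.4161 0.3025 0.1343] x [-0.001  1.    -0.002] y [ 1.     0.001 -0.001] z [-0.001 -0.002 -1.   ] F [-0.2  0.5 -0.6] gap 0.0184 q [ 0.944  0.296 -0.395 -0.    -0.882 -2.514]
275.94736842105266 290.92857142857144 266 154
[[0.42033245 0.30288976 0.14778029]]
```

```bash
python3 -m jog '[[0,-2,1.2,-3.3,0],[0,-3.5,2,-3.3,0],[0,-3.7,2,0,0],[0,-4,2.2,0,0],[0,0,0,0,0],[0,0,0,0,0],[0,0,0,0,0]]'
python3 - <<'E'
from h import *
o,m=st()
p=viewer.snapshot("wrist"); save(p,"w4.png")
for q in ["neck_rim","notch"]:
    for b in nets.boxes_of(p,q)[:2]: print(q,np.round(b["centre"],4),b["score"])
s=viewer.snapshot("scene")
a=np.hstack([p["frame"][120:,:430],s["frame"][:300,200:560]])
cv2.imwrite("pics/w4s.png",a[:,:,::-1])  if a.shape[0]==300 else print(a.shape)
E
```

```text
t: 7.45
eef_pos: [0.4895, 0.1728, 0.1995]
tool_rot: [-0.0, 0.707, 0.708, -0.0]
force: [-0.9, 1.0, -0.7]
finger_gap: 0.0184
t 7.45 tcp [0.4895 0.1728 0.1995] x [-0.001  1.    -0.   ] y [ 1.     0.001 -0.001] z [-0.001 -0.    -1.   ] F [-0.9  1.  -0.7] gap 0.0184 q [ 0.652  0.233 -0.297 -0.    -1.042 -2.222]
neck_rim [0.5358 0.1842 0.0066] 0.72
```

View pics/w4s.png

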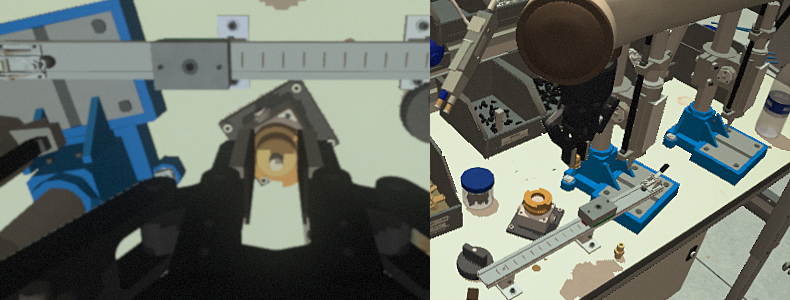

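```bash
python3 -m jog '[[0,0,2,0,0],[0,0,4,0,0],[0,0,4,0,0],[0,0,1.5,0,0],[0,0,0,0,0],[0,0,0,0,0],[0,0,0,0,0]]'
python3 - <<'E'
from h import *
o,m=st()
p=viewer.snapshot("wrist"); save(p,"w5.png")
for q in ["neck_rim","notch"]:
    for b in nets.boxes_of(p,q)[:2]: print(q,np.round(b["centre"],4),b["score"])
print(proj(p,[.557,.17,.066]))
u,v=proj(p,[.557,.17,.066])[0].astype(int); u=np.clip(u,100,460);v=np.clip(v,75,345)
cv2.imwrite("pics/w5c.png",cv2.resize(p["frame"][v-75:v+75,u-100:u+100,::-1],(800,600),interpolation=cv2.INTER_CUBIC)); print(u,v)
E
```

```text
t: 8.35
eef_pos: [0.6038, 0.173, 0.2001]
tool_rot: [-0.0, 0.706, 0.708, -0.0]
force: [-0.1, -0.3, -0.3]
finger_gap: 0.018
t 8.35 tcp [0.6038 0.173  0.2001] x [-0.002  1.    -0.   ] y [ 1.     0.002 -0.   ] z [-0. -0. -1.] F [-0.1 -0.3 -0.3] gap 0.018 q [ 0.536  0.412 -0.03  -0.    -1.129 -2.105]
neck_rim [0.5549 0.1789 0.0277] 0.9
neck_rim [0.5328 0.32   0.0158] 0.41
notch [0.56   0.1776 0.0274] 0.62
notch [0.5373 0.3176 0.0202] 0.26
[[271.76243038 136.93075992]]
271 136
```

View pics/w5c.png

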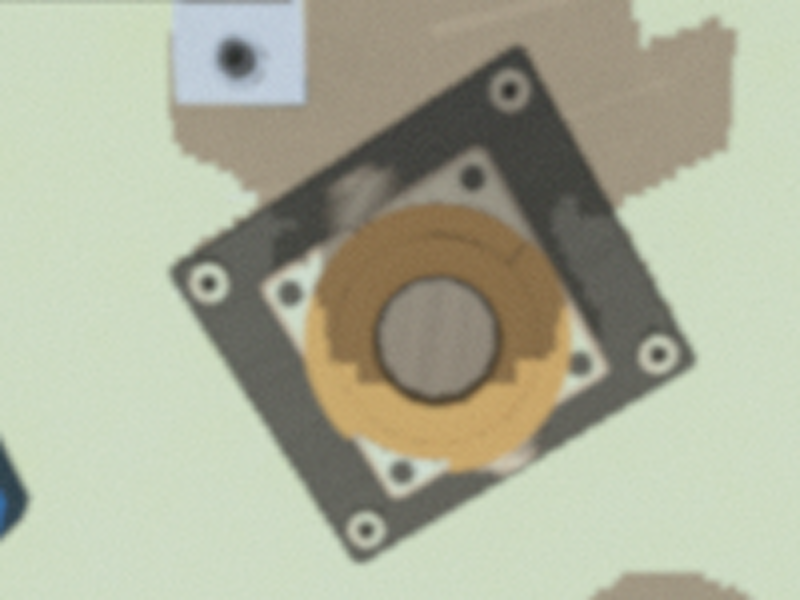

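Run:
```python
from h import *
p=viewer.snapshot("wrist"); o,m=st()
c=onplane(p,[(171+439/4,61+340/4)],.066)[0]; print("bore",c)
# rectify top plane z=.066 : grid 0.2mm
n=300; g=np.linspace(-.036,.036,n)
X=np.array([[c[0]-a,c[1]-b,.066] for a in -g for b in -g])  # rows: x increasing downwards, cols: y increasing right
uv=proj(p,X).reshape(n,n,2).astype(np.float32)
im=cv2.remap(p["frame"],uv[...,0],uv[...,1],cv2.INTER_CUBIC)
# polar: angle ccw from world x
th=np.radians(np.arange(0,360,.5)); r=np.linspace(.008,.034,131)
P=np.array([[c[0]+q*np.cos(t),c[1]+q*np.sin(t),.066] for q in r for t in th])
uv=proj(p,P).reshape(len(r),len(th),2).astype(np.float32)
po=cv2.remap(p["frame"],uv[...,0],uv[...,1],cv2.INTER_CUBIC)
po=np.clip(po.astype(float)*1.3,0,255).astype(np.uint8); po=cv2.resize(po,(720,290))
for k in range(0,720,60): cv2.putText(po,str(k//2),(k,10),0,.35,(255,0,0)); po[12:20,k]=[255,0,0]
big=np.zeros((600,800,3),np.uint8); big[:290,:720]=po; big[300:600,:300]=im
f=p["frame"][100:190,230:330]; big[300:570,320:620]=cv2.resize(f,(300,270),interpolation=cv2.INTER_CUBIC)
cv2.imwrite("pics/pol.png",big[:,:,::-1])
```

```text
t 8.55 tcp [0.6042 0.1728 0.2006] x [-0.002  1.     0.   ] y [1.    0.002 0.001] z [ 0.001  0.    -1.   ] F [ 0.1 -0.5 -0.2] gap 0.0184 q [ 0.536  0.412 -0.029  0.    -1.129 -2.105]
bore [0.56439027 0.17695656 0.066     ]
```

View pics/pol.png

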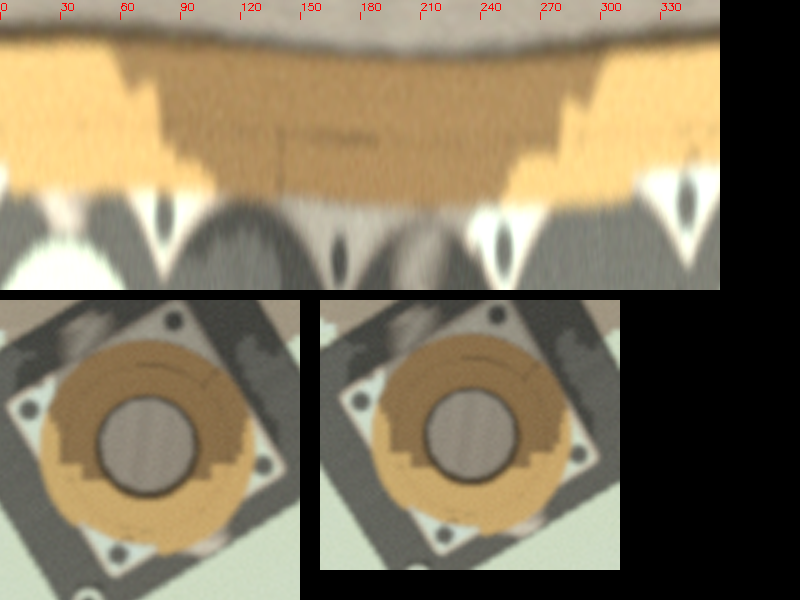

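Run:
```python
from h import *
from scipy.optimize import least_squares
p=viewer.snapshot("wrist"); o,m=st()
hsv=cv2.cvtColor(p["frame"],cv2.COLOR_RGB2HSV).astype(int)
c0=np.array([.5635,.1767])
# bore: brass saturation edge along rays
th=np.radians(np.arange(0,360,5)); r=np.linspace(.009,.016,71)
S=cv2.GaussianBlur(hsv[...,1].astype(np.float32),(3,3),0)
pts=[]
for t in th:
    uv=proj(p,np.c_[c0[0]+r*np.cos(t),c0[1]+r*np.sin(t),0*r+.066]).astype(np.float32)
    s=cv2.remap(p["frame"].astype(np.float32).min(2)*0+p["frame"].max(2),uv[:,0].reshape(-1,1),uv[:,1].reshape(-1,1),1).ravel()
    g=np.gradient(s); k=g.argmax(); pts.append([c0[0]+r[k]*np.cos(t),c0[1]+r[k]*np.sin(t)])
pts=np.array(pts)
f=least_squares(lambda v:np.hypot(*(pts-v[:2]).T)-v[2],[*c0,.0125],loss="soft_l1",f_scale=.0003); print("bore",f.x, np.std(f.fun))
sub=p["frame"][255:330,235:320]
cv2.imwrite("pics/pin.png",np.clip(cv2.resize(sub,(680,600),interpolation=cv2.INTER_CUBIC)[:,:,::-1]*1.0,0,255))
ms=nets.cut_out(p,"poppet")
print([(b["score"],np.nonzero(b["pixels"])[1].min(),np.nonzero(b["pixels"])[1].max(),np.nonzero(b["pixels"])[0].min(),np.nonzero(b["pixels"])[0].max()) for b in ms])
```

```text
t 8.6 tcp [0.6043 0.1728 0.2005] x [-0.002  1.     0.   ] y [1.    0.002 0.   ] z [ 0.  0. -1.] F [-0.3  0.  -0.8] gap 0.0183 q [ 0.536  0.412 -0.029 -0.    -1.129 -2.105]
bore [0.56365162 0.1763859  0.01273147] 0.00047368178910335524
[(0.64, np.int64(255), np.int64(296), np.int64(242), np.int64(296))][ WARN:0@3.752] global loadsave.cpp:1063 imwrite_ Unsupported depth image for selected encoder is fallbacked to CV_8U.
```

View pics/pin.png

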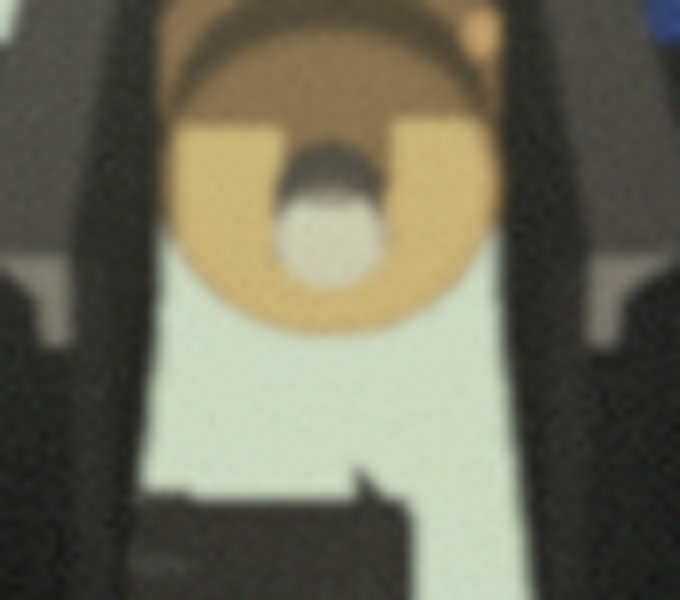

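Run:
```python
from h import *
from scipy.optimize import least_squares
p=viewer.snapshot("wrist"); o,m=st(); T=np.array(o["eef_pos"])
t=np.linspace(0,6.28,80)
def circ(c,r,h): return proj(p,np.c_[c[0]+r*np.cos(t),c[1]+r*np.sin(t),0*t+c[2]+h])
def pred(c):
    a=circ(c,.003,.02); b=circ(c,.003,.015); d=circ(c,.011,0); 
    return np.r_[a.mean(0),np.ptp(a[:,0]), b[:,1].min(), d[:,1].min()]
obs=np.array([276.25,284.75,13.75,255+142/8,242])
for h in(-.004,-.0065,-.009,-.012,-.016):
    f=least_squares(lambda v:(pred([v[0],v[1],T[2]+h])-obs)[:2],T[:2],diff_step=1e-4)
    c=np.r_[f.x,T[2]+h]; b=circ(c,.0091,.015); print(h,f.x-T[:2],pred(c)-obs, "topface w",np.ptp(b[:,0])-41.6,"bot",b[:,1].max()-296.6)
```

```text
t 8.7 tcp [0.6045 0.1727 0.2003] x [-0.001  1.     0.   ] y [1.    0.001 0.   ] z [ 0.  0. -1.] F [ 0.7 -0.3  0.1] gap 0.0186 q [ 0.535  0.413 -0.028 -0.    -1.129 -2.105]
-0.004 [0.00016352 0.00056234] [-1.13686838e-13 -6.25277607e-13  1.33979774e+00 -5.39098986e-01
 -1.24739439e+00] topface w 2.6612686618395216 bot 2.0888497455874813
-0.0065 [0.00148207 0.00056825] [ 3.41060513e-13 -1.03398179e-10  1.04836930e+00 -3.03952670e-01
 -4.85353052e-01] topface w 1.8341404765567901 bot 1.832294268542796
-0.009 [0.00280062 0.00057417] [ 6.82121026e-13 -2.88423507e-10  7.67984109e-01 -7.74629332e-02
  2.50741314e-01] topface w 1.037358711992816 bot 1.585012799974379
-0.012 [0.0043829  0.00058126] [ 8.52651283e-13 -3.78690856e-10  4.45234819e-01  1.83556537e-01
  1.10163302e+00] topface w 0.11897708481338753 bot 1.2998236997609638
-0.016 [0.00649261 0.00059072] [-6.25277607e-13  3.06386028e-10  3.65818829e-02  5.14524602e-01
  2.18453420e+00] topface w -1.0457082600578147 bot 0.9378880720235543
```

```bash
python3 -m jog '[[0,0.3,-2.2,2,0],[0,0,-2.1,3,0],[0,0,0,3,0],[0,0,0,2.5,0],[0,0,0,1.5,0],[0,0,0,0,0],[0,0,0,0,0]]'
python3 - <<'E'
from h import *
o,m=st()
for n in("side","scene"):
    p=viewer.snapshot(n); c=proj(p,[.5635,.1764,.075])[0].astype(int); f=p["frame"][c[1]-38:c[1]+38,c[0]-50:c[0]+50]; globals()[n]=cv2.resize(f,(400,304),interpolation=cv2.INTER_CUBIC)
cv2.imwrite("pics/ab.png",np.hstack([side,scene])[:,:,::-1])
E
```

```text
t: 9.4
eef_pos: [0.5622, 0.1756, 0.0804]
tool_rot: [0.0, 0.707, 0.708, 0.0]
force: [-0.5, 0.4, -0.1]
finger_gap: 0.0183
t 9.4 tcp [0.5622 0.1756 0.0804] x [-0.001  1.    -0.   ] y [1.    0.001 0.001] z [ 0.001 -0.    -1.   ] F [-0.5  0.4 -0.1] gap 0.0183 q [ 5.780e-01  4.710e-01 -2.730e-01  1.000e-03 -8.260e-01 -2.148e+00]
```

View pics/ab.png

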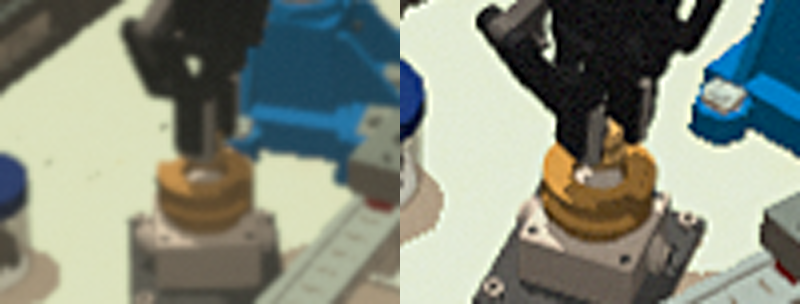

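```bash
python3 -m jog '[[0,0,0,0.4,0],[0,0,0,0,0]]'; python3 -m jog '[[0,0,0,0.3,0],[0,0,0,0,0]]';  python3 -m jog '[[0,0,0,0.2,0],[0,0,0,0,0]]'
```

```text
t: 9.7
eef_pos: [0.5618, 0.1756, 0.0763]
tool_rot: [-0.0, 0.707, 0.707, 0.0]
force: [-0.1, -0.8, -0.2]
finger_gap: 0.0184
t: 9.9
eef_pos: [0.5616, 0.1754, 0.0727]
tool_rot: [-0.0, 0.707, 0.707, -0.0]
force: [-0.1, 0.1, -0.3]
finger_gap: 0.0188
t: 10.1
eef_pos: [0.5616, 0.1754, 0.0707]
tool_rot: [-0.0, 0.707, 0.707, -0.0]
force: [0.6, -0.0, -0.3]
finger_gap: 0.0182
```

```bash
python3 -m jog '[[0,0,0,0.15,0],[0,0,0,0,0]]'; python3 -m jog '[[0,0,0,0.15,0],[0,0,0,0,0]]'
```

```text
t: 10.3
eef_pos: [0.5617, 0.1755, 0.0693]
tool_rot: [-0.0, 0.707, 0.707, -0.0]
force: [0.8, -0.4, -0.4]
finger_gap: 0.0182
t: 10.5
eef_pos: [0.5617, 0.1755, 0.0678]
tool_rot: [-0.0, 0.707, 0.707, -0.0]
force: [-0.9, -0.8, -0.9]
finger_gap: 0.0188
```

```bash
python3 -m jog '[[0,0,0,0.1,0],[0,0,0,0,0]]'; python3 -m jog '[[0,0,0,0.1,0],[0,0,0,0,0]]'
```

```text
t: 10.7
eef_pos: [0.5617, 0.1755, 0.0669]
tool_rot: [-0.0, 0.707, 0.707, -0.0]
force: [-0.2, -0.1, -0.1]
finger_gap: 0.0184
t: 10.9
eef_pos: [0.5619, 0.1756, 0.0665]
tool_rot: [0.0, 0.707, 0.708, 0.0]
force: [-1.8, -0.9, 3.1]
finger_gap: 0.0189
```

Contact of about 3 N, matching the seat spring. Release gently and rise.

```bash
python3 -m jog '[[0.3,0,0,0,0],[0.3,0,0,0,0],[0.3,0,0,0,0],[0.3,0,0,0,0],[0.3,0,0,-1,0],[0.3,0,0,-2,0],[0.3,0,0,-4,0],[0.3,0,0,-4,0]]'; python3 -m jog '[[0.3,0,2,-3,0],[0.3,0,2,0,0],[0.3,0,0,0,0],[0.3,0,0,0,0],[0.3,0,0,0,0]]'
python3 - <<'E'
from h import *
o,m=st()
for n in("wrist","scene","side"):
    p=viewer.snapshot(n)
    print([(np.round(b["centre"],4),b["score"]) for b in nets.boxes_of(p,"poppet")[:2]])
    c=proj(p,[.5635,.1764,.075])[0].astype(int); f=p["frame"][max(c[1]-38,0):,max(c[0]-50,0):][:76,:100]; globals()[n]=cv2.resize(f,(260,200),interpolation=cv2.INTER_CUBIC)
cv2.imwrite("pics/rel.png",np.hstack([wrist,side,scene])[:,:,::-1])
p=viewer.snapshot("wrist"); np.save("rel.npy",p["frame"])
# pin and flange positions from segmentation
for b in nets.cut_out(p,"poppet")[:1]:
    ys,xs=np.nonzero(b["pixels"]); print(b["score"],xs.min(),xs.max(),ys.min(),ys.max())
t=np.linspace(0,6.28,80)
for nm,r,h in(("top",.009,.074),("pin",.003,.079)):
    q=proj(p,np.c_[.5636+r*np.cos(t),.1764+r*np.sin(t),0*t+h]); print(nm,q.min(0),q.max(0))
E
```

```text
t: 11.7
eef_pos: [0.5614, 0.1752, 0.1772]
tool_rot: [-0.0, 0.707, 0.707, -0.001]
force: [0.1, 1.8, 0.4]
finger_gap: 0.0254
t: 12.2
eef_pos: [0.6007, 0.1753, 0.2052]
tool_rot: [-0.0, 0.707, 0.707, -0.001]
force: [-0.2, -0.2, 0.6]
finger_gap: 0.0254
t 12.2 tcp [0.6007 0.1753 0.2052] x [-0.001  1.    -0.001] y [ 1.     0.001 -0.002] z [-0.002 -0.001 -1.   ] F [-0.2 -0.2  0.6] gap 0.0254 q [ 0.542  0.405 -0.027 -0.    -1.141 -2.112]
[(array([0.5614, 0.1777, 0.0735]), 0.69)]
[(array([0.5587, 0.1824, 0.0726]), 0.46)]
[(array([0.5572, 0.1803, 0.0677]), 0.39)]
0.74 261 289 134 162
top [264.90348943 136.95964502] [288.19083492 160.43723202]
pin [272.60594791 145.49986163] [280.50715693 153.46191167]
```

```bash
python3 -m jog '[[0.6,3,0,-1,0],[0.6,4.5,-1,0,0],[0.6,4.5,-1,0,0],[0.6,4,-0.5,0,0],[0.6,0,0,0,0],[0.6,0,0,0,0],[0.6,0,0,0,0]]'
python3 - <<'E'
from h import *
o,m=st()
p=viewer.snapshot("wrist"); save(p,"w6.png")
print([(q,np.round(b["centre"],4),b["score"]) for q in("cap_grip","cap") for b in nets.boxes_of(p,q)[:2]])
for b in nets.cut_out(p,"cap")[:1]:
    M=b["pixels"]; ys,xs=np.nonzero(M); bb=np.array([xs.min(),ys.min(),xs.max()+1,ys.max()+1]); print(b["score"],bb,M.sum())
np.save("M.npy",M); c=onplane(p,[((bb[0]+bb[2])/2,(bb[1]+bb[3])/2)],.02)[0]; print(c)
def rect(z,n=400,half=.05):
    g=np.linspace(-half,half,n)
    X=np.array([[c[0]+a,c[1]+b,z] for a in g for b in g]); uv=proj(p,X).reshape(n,n,2).astype(np.float32)
    im=cv2.remap(p["frame"],uv[...,0],uv[...,1],cv2.INTER_CUBIC); return im
a=np.hstack([rect(.046),rect(.020)]).astype(float)
a=np.clip(255*(a/255)**.5,0,255).astype(np.uint8)
for k in range(0,401,40): a[:6,min(k,399)]=[255,0,0]; a[min(k,399),:6]=[255,0,0]
cv2.imwrite("pics/cap.png",a[:,:,::-1])
E
```

```text
t: 13.3
eef_pos: [0.5767, 0.3347, 0.2159]
tool_rot: [0.0, 0.707, 0.707, -0.0]
force: [0.6, -1.2, -0.2]
finger_gap: 0.0511
t 13.3 tcp [0.5767 0.3347 0.2159] x [-0.  1. -0.] y [ 1.  0. -0.] z [-0. -0. -1.] F [ 0.6 -1.2 -0.2] gap 0.0511 q [ 0.768  0.466  0.098  0.    -1.204 -2.338]
[('cap_grip', array([0.5341, 0.3317, 0.0171]), 0.65), ('cap', array([0.532 , 0.3263, 0.0211]), 0.73), ('cap', array([0.563 , 0.1799, 0.0737]), 0.62)]
0.79 [238 107 303 174] 3355
[0.53768887 0.32987236 0.02      ]
```

View pics/cap.png

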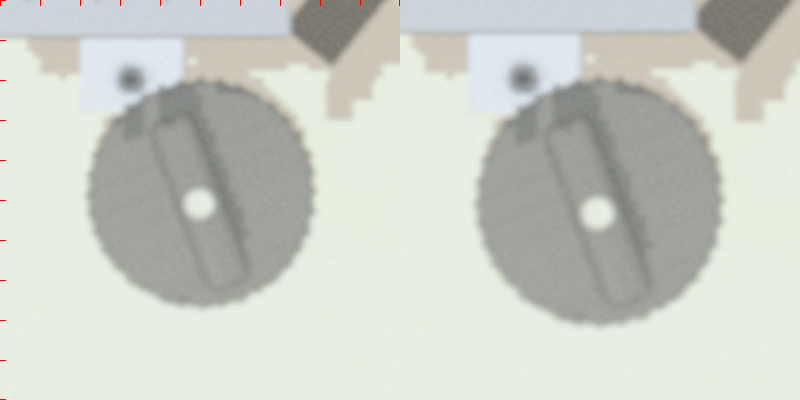

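```bash
python3 -m jog '[[0.6,-0.54,-2,0,0],[0.6,0,-1.9,2,0],[0.6,0,0,4,-8.5],[0.6,0,0,4,-8.5],[0.6,0,0,4,-3.2],[0.6,0,0,3,0],[0.6,0,0,0,0],[0.6,0,0,0,0]]'
python3 -c "
from h import *
st()"
```

```text
t: 14.3
eef_pos: [0.5384, 0.3299, 0.0466]
tool_rot: [0.0, 0.572, 0.82, 0.0]
force: [0.8, 0.1, 0.4]
finger_gap: 0.0514
t 14.3 tcp [0.5384 0.3299 0.0466] x [-0.346  0.938 -0.   ] y [0.938 0.346 0.001] z [ 0.001 -0.    -1.   ] F [0.8 0.1 0.4] gap 0.0514 q [ 8.060e-01  5.720e-01 -1.910e-01  1.000e-03 -8.080e-01 -2.024e+00]
```

```bash
python3 -m jog '[[0.6,0,0,1.5,0],[0.6,0,0,0.9,0],[0,0,0,0,0],[0,0,0,0,0],[0,0,0,0,0],[0,0,0,0,0],[0,0,0,0,0],[0,0,0,0,0]]'
python3 -m jog '[[0,0,0,-0.5,0],[0,0,0,-2,0],[0,0,0,-4,0],[0,0,0,-4,0],[0,0,0,-4,0],[0,0,0,-2,0],[0,0,0,0,0],[0,0,0,0,0]]'
python3 - <<'E'
from h import *
st()
for n in("wrist","scene","side"):
    p=viewer.snapshot(n); save(p,n+"7.png")
    print([(q,np.round(b["centre"],4),b["score"]) for q in("cap",) for b in nets.boxes_of(p,q)[:2]])
E
```

```text
t: 15.1
eef_pos: [0.5384, 0.3308, 0.0234]
tool_rot: [0.0, 0.572, 0.821, 0.001]
force: [-0.8, -0.9, 5.2]
finger_gap: 0.0107
t: 15.9
eef_pos: [0.5368, 0.3297, 0.186]
tool_rot: [-0.001, 0.572, 0.82, -0.001]
force: [0.2, -0.0, -3.0]
finger_gap: 0.0107
t 15.9 tcp [0.5368 0.3297 0.186 ] x [-0.346  0.938  0.   ] y [ 0.938  0.346 -0.002] z [-0.002 -0.    -1.   ] F [ 0.2 -0.  -3. ] gap 0.0107 q [ 8.070e-01  4.270e-01 -4.300e-02 -1.000e-03 -1.103e+00 -2.024e+00]
[('cap', array([0.5217, 0.3235, 0.182 ]), 0.74)]
[('cap', array([0.5235, 0.3419, 0.1841]), 0.73)]
[('cap', array([0.5167, 0.3415, 0.1801]), 0.76)]
```

```bash
python3 -m jog '[[0,-2.9,-2.3,-1,0],[0,-2.9,-2.3,-1,0],[0,-2.9,-2.3,-1,0],[0,-2.9,-2.3,0,0],[0,0,0,0,-8.5],[0,0,0,0,-8.5],[0,0,0,0,-8.5],[0,0,0,0,-8.5]]'
python3 -m jog '[[0,0,0,0,-8.5],[0,0,0,0,-8.5],[0,0,0,0,-8.5],[0,0,0,0,-8.5],[0,0,0,0,-8.5],[0,0,0,0,-8.5],[0,0,0,0,-8.5],[0,0,0,0,-8.5]]'
python3 -m jog '[[0,0,0,0,-6.7],[0,0,0,0,0],[0,0,0,0,0],[0,0,0,0,0]]'
python3 - <<'E'
from h import *
o,m=st(); print("psi",np.degrees(np.arctan2(m[1,0],m[0,0])))
p=viewer.snapshot("wrist"); save(p,"w8.png"); print(p["origin"],np.round(rot(p["orientation"])[:,2],2))
print([(q,np.round(b["centre"],4),b["score"]) for q in("cap","neck_rim","poppet") for b in nets.boxes_of(p,q)[:2]])
print(proj(p,[[.563,.176,.066],[.563,.176,.079]]))
for q in ("poppet","cap"):
  for b in nets.cut_out(p,q)[:1]:
    ys,xs=np.nonzero(b["pixels"]); print(q,b["score"],xs.min(),xs.max(),ys.min(),ys.max(),len(xs))
E
```

```text
t: 17.0
eef_pos: [0.4913, 0.1892, 0.2166]
tool_rot: [-0.0, 0.304, 0.953, -0.0]
force: [-0.3, 0.9, -1.9]
finger_gap: 0.0108
t: 17.8
eef_pos: [0.4913, 0.1893, 0.2165]
tool_rot: [-0.0, -0.281, 0.96, -0.0]
force: [-0.5, 0.5, -1.4]
finger_gap: 0.0106
t: 18.2
eef_pos: [0.4914, 0.1894, 0.2168]
tool_rot: [-0.0, -0.333, 0.943, -0.0]
force: [0.5, -0.4, -1.7]
finger_gap: 0.0108
t 18.2 tcp [0.4914 0.1894 0.2168] x [-0.779 -0.627  0.   ] y [-0.627  0.779  0.   ] z [-0. -0. -1.] F [ 0.5 -0.4 -1.7] gap 0.0108 q [ 0.676  0.23  -0.254 -0.    -1.087  0.002]
psi -141.13935875225215
[0.5339565  0.13758656 0.35972153] [-0.17  0.21 -0.96]
[('cap', array([0.4986, 0.1761, 0.2137]), 0.77), ('cap', array([0.5617, 0.1724, 0.0729]), 0.71), ('neck_rim', array([0.5569, 0.1719, 0.0097]), 0.68), ('neck_rim', array([0.4999, 0.1755, 0.215 ]), 0.6), ('poppet', array([0.5634, 0.1744, 0.0744]), 0.61), ('poppet', array([0.4968, 0.1749, 0.2147]), 0.29)]
[[218.19740623 125.90755082]
 [215.56262114 126.58956605]]
poppet 0.93 205 231 112 138 569
cap 0.74 208 344 187 341 10714
```

```bash
python3 -m jog '[[0,0,0,0,-8.5],[0,0,0,0,-8.5],[0,0,0,0,-8.5],[0,0,0,0,-8.5],[0,0,0,0,0],[0,0,0,0,0]]'
cat > meas.py <<'E'
from h import *
from scipy.optimize import least_squares
def measure(p):
    b=[b for b in nets.cut_out(p,"poppet") if 300<b["pixels"].sum()<1500][0]; ys,xs=np.nonzero(b["pixels"]); print("mask",b["score"],xs.min(),xs.max()+1,ys.min(),ys.max()+1)
    c=onplane(p,[((xs.min()+xs.max()+1)/2,(ys.min()+ys.max()+1)/2)],.072)[0]; print("poppet bbox centre at z.072",c)
    F=cv2.GaussianBlur(p["frame"],(3,3),0).astype(np.float32)
    lab=cv2.cvtColor(p["frame"],cv2.COLOR_RGB2LAB).astype(np.float32)[...,2]  # yellow
    lab=cv2.GaussianBlur(lab,(3,3),0)
    c0=c[:2]; r=np.linspace(.020,.031,111)
    for _ in range(3):
        pts=[]
        for t in np.radians(np.arange(0,360,3)):
            uv=proj(p,np.c_[c0[0]+r*np.cos(t),c0[1]+r*np.sin(t),0*r+.066]).astype(np.float32)
            g=np.gradient(cv2.remap(lab,uv[:,0].reshape(-1,1),uv[:,1].reshape(-1,1),1).ravel()); k=g.argmin()
            if g[k]<-.3: pts.append([c0[0]+r[k]*np.cos(t),c0[1]+r[k]*np.sin(t)])
        pts=np.array(pts); f=least_squares(lambda v:np.hypot(*(pts-v).T)-.026,c0,loss="soft_l1",f_scale=.0004); c0=f.x
    e=np.hypot(*(pts-c0).T); print("collar",c0,len(pts),np.median(e))
    a=np.degrees(np.arctan2(*(pts-c0).T[::-1]))%360
    print("inward (notch) angles",np.round(a[e<.0235]).astype(int).tolist())
E
python3 - <<'E'
from meas import *
o,m=st(); print("psi",np.degrees(np.arctan2(m[1,0],m[0,0]))%360)
p=viewer.snapshot("wrist"); save(p,"w9.png"); print(proj(p,[[.563,.176,.066]])); measure(p)
E
```

```text
t: 19.1
eef_pos: [0.4915, 0.1894, 0.217]
tool_rot: [-0.0, -0.593, 0.805, 0.0]
force: [-0.7, 0.3, -1.0]
finger_gap: 0.0111
t 19.1 tcp [0.4915 0.1894 0.217 ] x [-0.296 -0.955  0.   ] y [-0.955  0.296  0.   ] z [-0.  0. -1.] F [-0.7  0.3 -1. ] gap 0.0111 q [ 0.676  0.229 -0.254 -0.    -1.087  0.594]
psi 252.76873671154323
[[265.74605326 104.61522008]]
mask 0.82 253 280 90 118
poppet bbox centre at z.072 [0.56312186 0.17517183 0.072     ]
collar [0.56374666 0.17642538] 120 0.02590938685575174
inward (notch) angles []
```

```bash
cat >> meas.py <<'E'
def prof(p,c0,step=4):
    lab=cv2.GaussianBlur(cv2.cvtColor(p["frame"],cv2.COLOR_RGB2LAB).astype(np.float32)[...,2],(3,3),0)
    L=cv2.cvtColor(p["frame"],cv2.COLOR_RGB2LAB).astype(np.float32)[...,0]
    r=np.linspace(.018,.030,121); out=[]
    for d in range(0,360,step):
        t=np.radians(d); uv=proj(p,np.c_[c0[0]+r*np.cos(t),c0[1]+r*np.sin(t),0*r+.066]).astype(np.float32)
        g=np.gradient(cv2.remap(lab,uv[:,0].reshape(-1,1),uv[:,1].reshape(-1,1),1).ravel()); k=g.argmin()
        l=cv2.remap(L,uv[:,0].reshape(-1,1),uv[:,1].reshape(-1,1),1).ravel()
        out.append((d,round(r[k]*1e3,1),int(l[30:60].mean())))
    return out
E
python3 - <<'E'
from meas import *
p=viewer.snapshot("wrist"); print(prof(p,[.5637,.1764]))
# old frame psi=90 with reconstructed camera
o,m=st(); T=np.eye(4);T[:3,:3]=m;T[:3,3]=o["eef_pos"]; C=np.eye(4);C[:3,:3]=rot(p["orientation"]);C[:3,3]=p["origin"]
rel=np.linalg.inv(T)@C
T2=np.eye(4);T2[:3,:3]=np.array([[0,1,0],[1,0,0],[0,0,-1.]]).T;T2[:3,3]=[.6007,.1753,.2052]
C2=T2@rel; q=R.from_matrix(C2[:3,:3]).as_quat()
p2=dict(p); p2["frame"]=np.load("rel.npy"); p2["origin"]=C2[:3,3]; p2["orientation"]=[q[3],*q[:3]]
print(prof(p2,[.5637,.1764]))
E
```

```text
[(0, np.float64(24.6), 180), (4, np.float64(24.2), 167), (8, np.float64(26.3), 174), (12, np.float64(26.4), 179), (16, np.float64(26.0), 179), (20, np.float64(26.3), 179), (24, np.float64(26.2), 180), (28, np.float64(25.9), 179), (32, np.float64(25.5), 180), (36, np.float64(26.2), 178), (40, np.float64(26.2), 179), (44, np.float64(26.3), 179), (48, np.float64(26.2), 179), (52, np.float64(26.4), 179), (56, np.float64(26.4), 177), (60, np.float64(25.5), 178), (64, np.float64(25.5), 177), (68, np.float64(25.3), 178), (72, np.float64(25.8), 177), (76, np.float64(26.4), 177), (80, np.float64(26.1), 177), (84, np.float64(25.6), 177), (88, np.float64(25.5), 176), (92, np.float64(25.8), 178), (96, np.float64(26.1), 177), (100, np.float64(25.8), 176), (104, np.float64(26.2), 177), (108, np.float64(26.2), 176), (112, np.float64(26.2), 177), (116, np.float64(26.0), 177), (120, np.float64(26.3), 176), (124, np.float64(26.3), 177), (128, np.float64(26.2), 176), (132, np.float64(26.0), 176), (136, np.float64(26.3), 164), (140, np.float64(24.7), 131), (144, np.float64(24.4), 131), (148, np.float64(
[... 3722 characters left out ...]
.5), 165), (268, np.float64(26.9), 174), (272, np.float64(27.2), 175), (276, np.float64(26.7), 176), (280, np.float64(26.8), 175), (284, np.float64(26.6), 175), (288, np.float64(26.3), 176), (292, np.float64(26.1), 175), (296, np.float64(26.1), 176), (300, np.float64(25.8), 176), (304, np.float64(25.5), 175), (308, np.float64(25.2), 175), (312, np.float64(25.1), 174), (316, np.float64(22.6), 178), (320, np.float64(21.6), 186), (324, np.float64(22.0), 192), (328, np.float64(21.9), 197), (332, np.float64(21.4), 200), (336, np.float64(21.4), 185), (340, np.float64(21.4), 150), (344, np.float64(21.3), 155), (348, np.float64(21.0), 191), (352, np.float64(20.7), 202), (356, np.float64(21.0), 200)]
```

```bash
python3 -m jog '[[0,-0.44,-3.6,0,0],[0,-0.44,-3.68,1,0],[0,0,0,4,0],[0,0,0,3,0],[0,0,0,2,0],[0,0,0,1,0],[0,0,0,0,0],[0,0,0,0,0]]'; python3 -c "
from h import *
for _ in range(4):
  o,m=st(); viewer.snapshot('wrist')
print('psi',np.degrees(np.arctan2(m[1,0],m[0,0]))%360)"
```

```text
t: 20.05
eef_pos: [0.5645, 0.1769, 0.1081]
tool_rot: [0.001, -0.595, 0.804, -0.0]
force: [0.6, -0.7, -1.8]
finger_gap: 0.0106
t 20.05 tcp [0.5645 0.1769 0.1081] x [-0.293 -0.956 -0.001] y [-0.956  0.293 -0.002] z [ 0.002  0.001 -1.   ] F [ 0.6 -0.7 -1.8] gap 0.0106 q [ 0.578  0.441 -0.24   0.001 -0.887  0.695]
t 20.1 tcp [0.5646 0.1771 0.1085] x [-0.293 -0.956 -0.002] y [-0.956  0.293 -0.002] z [ 0.003  0.001 -1.   ] F [ 0.  -0.3 -1.2] gap 0.0108 q [ 0.578  0.441 -0.24   0.001 -0.887  0.696]
t 20.15 tcp [0.5646 0.1771 0.1087] x [-0.293 -0.956 -0.002] y [-0.956  0.293 -0.002] z [ 0.003  0.001 -1.   ] F [ 0.4  0.2 -1.6] gap 0.0111 q [ 0.578  0.44  -0.24   0.    -0.887  0.696]
t 20.2 tcp [0.5645 0.177  0.1086] x [-0.293 -0.956 -0.002] y [-0.956  0.293 -0.002] z [ 0.003  0.002 -1.   ] F [ 0.3 -0.5 -1.6] gap 0.0106 q [ 0.578  0.44  -0.24   0.    -0.887  0.696]
psi 252.96141150174617
```

```bash
python3 -m jog '[[0,0.09,0.06,0.7,0.6],[0,0,0,0.7,0],[0,0,0,0,0]]'; python3 -m jog '[[0,0,0,0.4,0],[0,0,0,0,0]]'; python3 -m jog '[[0,0,0,0.3,0],[0,0,0,0,0]]'
```

```text
t: 20.55
eef_pos: [0.5618, 0.1753, 0.0915]
tool_rot: [-0.001, -0.59, 0.807, 0.0]
force: [-0.9, -0.4, -1.6]
finger_gap: 0.0107
t: 20.75
eef_pos: [0.5625, 0.1757, 0.0883]
tool_rot: [-0.001, -0.59, 0.807, 0.0]
force: [-0.2, 0.1, -1.2]
finger_gap: 0.0106
t: 20.95
eef_pos: [0.5632, 0.176, 0.0863]
tool_rot: [0.0, -0.59, 0.807, -0.0]
force: [-1.0, -0.3, 1.8]
finger_gap: 0.0104
```

```bash
python3 -m jog '[[0,0,0,0.2,0],[0,0,0,0,0]]'; python3 -m jog '[[0,0,0,0.2,0],[0,0,0,0,0]]';  python3 -m jog '[[0,0,0,0.2,0],[0,0,0,0,0]]'
```

```text
t: 21.15
eef_pos: [0.5632, 0.176, 0.0845]
tool_rot: [0.001, -0.59, 0.807, -0.0]
force: [-0.4, -0.1, 3.1]
finger_gap: 0.0107
t: 21.35
eef_pos: [0.5632, 0.176, 0.0824]
tool_rot: [0.001, -0.59, 0.807, -0.0]
force: [-0.5, -0.1, 4.8]
finger_gap: 0.0109
t: 21.55
eef_pos: [0.5633, 0.176, 0.0806]
tool_rot: [0.001, -0.59, 0.807, -0.0]
force: [-1.8, -0.2, 4.9]
finger_gap: 0.0109
```

```bash
python3 -m jog '[[0,0,0,0.2,0],[0,0,0,0,0]]'; python3 -m jog '[[0,0,0,0.1,0],[0,0,0,0,0]]';  python3 -m jog '[[0,0,0,0.1,0],[0,0,0,0,0]]'
```

```text
t: 21.75
eef_pos: [0.5633, 0.176, 0.0788]
tool_rot: [0.001, -0.59, 0.807, -0.0]
force: [-1.8, 0.1, 7.4]
finger_gap: 0.0111
t: 21.95
eef_pos: [0.5633, 0.176, 0.078]
tool_rot: [0.001, -0.59, 0.807, -0.0]
force: [-0.7, -0.5, 7.0]
finger_gap: 0.0108
t: 22.15
eef_pos: [0.5633, 0.176, 0.0775]
tool_rot: [0.001, -0.591, 0.807, -0.0]
force: [-1.7, -0.4, 8.7]
finger_gap: 0.0106
```

```bash
python3 -m jog '[[0,0,0,0.1,0],[0,0,0,0,0]]'; python3 -m jog '[[0,0,0,0.1,0],[0,0,0,0,0]]'
```

```text
t: 22.35
eef_pos: [0.5634, 0.176, 0.0774]
tool_rot: [0.001, -0.591, 0.807, -0.0]
force: [-3.2, -0.9, 13.8]
finger_gap: 0.0108
t: 22.55
eef_pos: [0.5634, 0.176, 0.0774]
tool_rot: [0.001, -0.591, 0.807, -0.001]
force: [-5.9, -1.2, 18.6]
finger_gap: 0.0105
```

```bash
python3 -m jog '[[0,0,0,-0.05,6],[0,0,0,0,6],[0,0,0,0,0]]'; python3 -m jog '[[0,0,0,0,7],[0,0,0,0,7],[0,0,0,0,7],[0,0,0,0,0]]'; python3 -c "
from h import *
o,m=st(); print(o['ft_torque'],'psi',np.degrees(np.arctan2(m[1,0],m[0,0]))%360)"
```

```text
t: 22.85
eef_pos: [0.5642, 0.176, 0.0774]
tool_rot: [0.002, -0.502, 0.865, -0.001]
force: [-2.9, -1.6, 14.9]
finger_gap: 0.0111
t: 23.25
eef_pos: [0.5646, 0.1759, 0.0774]
tool_rot: [0.002, -0.336, 0.942, -0.0]
force: [-1.1, -1.8, 14.1]
finger_gap: 0.0104
t 23.25 tcp [0.5646 0.1759 0.0774] x [-0.774 -0.634 -0.004] y [-0.633  0.774 -0.002] z [ 0.004  0.001 -1.   ] F [-1.1 -1.8 14.1] gap 0.0104 q [ 0.577  0.477 -0.274  0.003 -0.816  0.108]
[-0.61129744  0.54459125  0.01210291] psi 219.30938297370483
```

Turning freely. Continue (final psi about 172).

```bash
python3 -m jog '[[0,0,0,0,7],[0,0,0,0,7],[0,0,0,0,7],[0,0,0,0,7],[0,0,0,0,0]]'; python3 -m jog '[[0,0,0,0,7],[0,0,0,0,4],[0,0,0,0,3],[0,0,0,0,0],[0,0,0,0,0]]'; python3 -c "
from h import *
o,m=st(); print(o['ft_torque'],'psi',np.degrees(np.arctan2(m[1,0],m[0,0]))%360)"
```

```text
t: 23.75
eef_pos: [0.5647, 0.1759, 0.0775]
tool_rot: [0.002, -0.099, 0.995, 0.0]
force: [-2.0, -2.5, 13.9]
finger_gap: 0.0112
t: 24.25
eef_pos: [0.5646, 0.1759, 0.0774]
tool_rot: [0.002, 0.022, 1.0, 0.0]
force: [-2.3, -1.6, 13.6]
finger_gap: 0.0107
t 24.25 tcp [0.5646 0.1759 0.0774] x [-0.999  0.045 -0.004] y [0.045 0.999 0.001] z [ 0.004  0.    -1.   ] F [-2.3 -1.6 13.6] gap 0.0107 q [ 0.577  0.477 -0.274  0.003 -0.816 -0.623]
[-0.66501398  0.55546163 -0.02947434] psi 177.42623069688736
```

```bash
for i in 1 2 3; do python3 -m jog '[[0,0,0,0,2],[0,0,0,0,0],[0,0,0,0,0]]' >/dev/null; python3 -c "
from h import *
o,m=st(); print(o['ft_torque'],'psi',np.degrees(np.arctan2(m[1,0],m[0,0]))%360)"; done
```

```text
t 24.55 tcp [0.5646 0.1759 0.0774] x [-0.997  0.08  -0.004] y [0.08  0.997 0.001] z [ 0.004  0.001 -1.   ] F [-2.  -2.7 13.8] gap 0.0105 q [ 0.577  0.477 -0.274  0.003 -0.816 -0.658]
[-0.64833989  0.51282006 -0.00914881] psi 175.42559874353583
t 24.85 tcp [0.5645 0.1759 0.0774] x [-0.993  0.114 -0.004] y [0.114 0.993 0.001] z [ 0.004  0.    -1.   ] F [-2.5 -2.5 14.7] gap 0.011 q [ 0.577  0.477 -0.274  0.003 -0.817 -0.693]
[-0.52942857  0.67773573  0.04127191] psi 173.44308055735212
t 25.15 tcp [0.564  0.1761 0.0774] x [-0.989  0.149 -0.003] y [0.149 0.989 0.001] z [ 0.003  0.    -1.   ] F [-3.3 -1.3 14.9] gap 0.0106 q [ 0.577  0.477 -0.274  0.002 -0.817 -0.728]
[-0.20001432  1.14087937  0.13021587] psi 171.45827436341415
```

```bash
for i in 1 2; do python3 -m jog '[[0,0,0,0,1.5],[0,0,0,0,0],[0,0,0,0,0]]' >/dev/null; python3 -c "
from h import *
o,m=st(); print(o['ft_torque'],'psi',np.degrees(np.arctan2(m[1,0],m[0,0]))%360)"; done
```

```text
t 25.45 tcp [0.5636 0.1764 0.0774] x [-0.985  0.174 -0.003] y [0.174 0.985 0.001] z [ 0.003  0.001 -1.   ] F [-4.8  0.5 15.1] gap 0.011 q [ 0.578  0.476 -0.274  0.001 -0.818 -0.754]
[0.18904105 1.49377026 0.26689084] psi 169.97297499528787
t 25.75 tcp [0.5634 0.1765 0.0774] x [-0.98   0.198 -0.002] y [0.198 0.98  0.001] z [ 0.002  0.    -1.   ] F [-5.3  1.1 15.8] gap 0.0106 q [ 0.578  0.476 -0.274  0.001 -0.818 -0.779]
[0.22013032 1.70438903 0.52339267] psi 168.5529968263645
```

```bash
python3 -m jog '[[0,0,0,0.03,0],[0,0,0,0,0],[0,0,0,0,0],[0,0,0,0,0]]'
python3 - <<'E'
from h import *
o,m=st(); print(o['ft_torque'],'psi',np.degrees(np.arctan2(m[1,0],m[0,0]))%360)
for n in("scene","side"):
    p=viewer.snapshot(n); print([(q,np.round(b["centre"],3),b["score"]) for q in("cap","seal_jar","spare_fitting") for b in nets.boxes_of(p,q)[:1]])
print(ticket.close_job())
E
```

```text
t: 26.15
eef_pos: [0.5634, 0.1765, 0.0774]
tool_rot: [0.001, 0.1, 0.995, 0.0]
force: [-6.5, 0.5, 16.6]
finger_gap: 0.011
t 26.15 tcp [0.5634 0.1765 0.0774] x [-0.98   0.198 -0.002] y [0.198 0.98  0.001] z [ 0.002  0.    -1.   ] F [-6.5  0.5 16.6] gap 0.011 q [ 0.578  0.476 -0.274  0.001 -0.818 -0.779]
[0.25919262 1.91405165 0.54630453] psi 168.5591974064859
[('cap', array([0.548, 0.194, 0.078]), 0.6), ('seal_jar', array([0.66 , 0.246, 0.055]), 0.81), ('spare_fitting', array([0.407, 0.109, 0.02 ]), 0.46)]
[('cap', array([0.555, 0.196, 0.075]), 0.63), ('spare_fitting', array([0.41 , 0.111, 0.021]), 0.47)]
the job is handed in; nothing more can be done
None
```

I stood the brass part in the bore on the sprung seat and let go of it. Then I set the cap over the neck, pressed it down, turned it clockwise to the stop and handed the job in at about 26 s, with the cap still gripped. No verdict was reported.

**Brass part:** The seat pushed back with about 3 N as the part landed. After release, a wrist picture showed the part centred within about 0.5 mm.

**Cap pressed down:** The spring force rose as expected. The cap then stopped hard at a tool height of 77.4 mm, the height I had worked out for flush.

**Cap turned home:** The stop came at about 84° of tool turn. The notch pictures had put it at about 80°, so roughly 3–4° is probably play or give in the fingers. The turning moment at the stop was about 0.55 N m.

**At hand-in:** The tool was 0.3 mm from the measured neck centre, pressing with about 17 N, with a finger gap of 11 mm on the bar.

**Jar and fitting:** The last readings put the fitting within about 5 mm of its first detected place (scene and side cameras) and the jar within about 5 mm (scene camera). The side camera did not report the jar.

**Disagreements:**
- The part measured about 18.3 mm across where I gripped it, not 22 mm.
- One reconstructed neck position was about 2 mm off the two direct measurements, so I used the direct ones.
- I had no picture views left for the turn. I judged it from force, moment and pose, and did not measure the cap's own angle directly.

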